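# Charge the block feeder and set its gate screw

### The job

Lift the handle of the feeder's tip tray so that all five wooden blocks slide into the hopper. Then turn the winged thumbscrew on the feeder's bracket clockwise until it seats, back it off a quarter turn, and finish still gripping its wing there, keeping it still for the locknut to be set. Leave the other things on the bench where they are.

Things in the scene. Friction and masses are not known exactly. Their poses are not given: they have to be found in the camera images.
- feeder: fixed plywood block feeder; origin on the bench under the tray's hinge line, x along the hinge, z up. Open hopper from y = -150 to 0 mm (inside 140 mm in x, floor at z = 20, sides to z = 160, end wall to 170 mm); tip tray on its +y side, handle at y = 215 mm; on its -y side a wooden bracket (100 x 40 mm, top at z = 100 mm) carrying the thumbscrew at y = -235 mm, x = 0
- hopper_in (a point): centre of the hopper's floor (feeder y = -75, z = 20 mm); axes parallel to the feeder's
- tray (a joint): angle of the steel tip tray about its hinge (feeder x axis at y = 0, z = 119 mm): 0 level, as at the start; grows as the handle end is lifted; stop at 1.2 rad. Tray 106 mm wide, 165 long, walls 30 high, open towards the hopper. Blocks slide out by 0.9 to 1.05 rad. The stiff hinge stays where it is left; lifting takes about 5 N at the handle
- tray_handle (a point): centre of the tray's handle, a round wooden sleeve 18 mm thick, 84 mm long, parallel to the hinge between two arms; level: 215 mm from the hinge line, 20 mm above it (z = 139 mm). Clear air below, 41 mm gap to the tray's end wall. It spins freely on its bar, so a vertical gripper can hold it from above and carry it along the arc
- thumbscrew (a joint): angle of the thumbscrew about its vertical axis: grows clockwise seen from above (tightening), starts between 0.3 and 1.5 rad, seats hard at 2.8 rad. At 0 the wing lies along the feeder's x axis. Drag about 0.08 N m; it stays where it is left; it does not rise or sink
- screw_grip (a point): on the thumbscrew's axis at about mid-height of its flat steel wing (z = 133 mm; wing from z = 116 to 146 mm, 44 mm long, 10 mm thick); x along the wing, turning with the screw
- block0: one of five alike chunky pine blocks, 32 x 28 x 24 mm, lying in the tray; origin at its centre
- block1: one of five alike chunky pine blocks, 32 x 28 x 24 mm, lying in the tray; origin at its centre
- block2: one of five alike chunky pine blocks, 32 x 28 x 24 mm, lying in the tray; origin at its centre
- block3: one of five alike chunky pine blocks, 32 x 28 x 24 mm, lying in the tray; origin at its centre
- block4: one of five alike chunky pine blocks, 32 x 28 x 24 mm, lying in the tray; origin at its centre
- strip_a: bystander: pine strip 260 x 45 x 20 mm lying behind the feeder
- strip_b: bystander: pine strip 240 x 40 x 18 mm beside the first
- glue: bystander: white glue bottle, 56 mm across, 150 mm tall, standing behind the tray
- tin: bystander: plain tin, 70 mm across, 80 mm tall, standing beside the tray on the robot's side
- sander: bystander: hand sander, steel plate 110 x 60 mm with a wooden grip, about 44 mm tall, near the screw end
- driver: bystander: screwdriver lying near the sander
- mallet: bystander: hammer lying beyond the tray's handle

How it is judged:
By the outcome, as a careful person would: the job done as asked, in the order asked, and still so for the second after the job is handed in, while the arm keeps its last pose, push and grip.
It also fails if it takes over 58 s, if anything falls off the work surface, if the arm or the gripper's body presses on something with over 40 N, if the wrist force passes 120 N, or if a joint passes its speed limit or range.

### The arm

A 6-joint arm with a two-finger parallel gripper is mounted at the origin on the work surface. World frame = base frame: x ahead of the robot, y to its left, z up, the work surface at z = 0. Lengths are in m, angles in rad, forces in N, time in s.
With the tool pointing down it reaches from about 0.225 to 0.875 m from the base axis. Payload 3.4 kg.
Tool frame: the origin (TCP) lies between the finger pads; the fingertips stand 11 mm ahead of it and the grasp point (between the pads) lies 8 mm behind it; z points along the fingers, y is the line along which they close (so a half turn about z gives the same grasp; the last joint's range is limited). The gripper opens to 85 mm and grips with 20 to 120 N. Pads are 22 mm wide; open, the fingers measure 114 mm over their backs; the gripper's body (76 mm by 85 mm) begins 54 mm behind the grasp point. The pads swing forward as they close: fully open they stand 13 mm farther back than shut.
Start: joints at [1.051, 0.276, 1.505, -0, 1.361, -0.121], TCP at [0.223, 0.53, 0.242] pointing down, gripper open.
Joint ranges: [-2.89, 2.89], [-0.75, 2.08], [0.22, 2.7], [-1.18, 4.32], [0.11, 2.71], [-2.7, 2.7]. Speed limits (rad/s): [2.57, 2.57, 3.14, 3.14, 3.14, 3.14].

### API

Orientations are given as a unit quaternion [w, x, y, z].
In Python, from rig import sensors, eyes, manip gives the robot as it stands.
- The arm moves only by the tool drive_tool, never from a script. Its argument "deltas" is a list of rows, each an object with "linear": the shift along the world's x, y, z in mm, a list of three; "twist": the turn about the world's z in degrees; "claw": the opening, from 0 (shut) to 1 (fully open). In form: [{"linear": [tx, ty, tz], "twist": twist, "claw": claw}, ...]. A call has 1 to 12 rows; each row is the pose to reach, as a shift and turn from the pose commanded when the call began; what a row does not reach only later rows make up. A row lasts 1/12 s, in which the tool goes at most 41.7 mm and 7.16 degrees, less where a joint would pass 70% of its speed; a pose out of reach is approached as far as the arm can. A call with a gripper value outside its range is refused whole. The fingers move at their own pace and stop on an object; "squeeze" is the grip in N (left out, the last holds). Time passes only in rows, so rows that repeat a pose let the fingers close. It gives the time, the measured TCP pose, the force, the opening and the grip force at its end, in the units of the state.
- sensors.get_state(): the state, without advancing time (a new reading comes with each control period).
- eyes.get_image(name): name is "scene" or "top" or "wrist"; returns the picture (384x512x3 uint8, red, green, blue); there is no depth.
- eyes.camera_model(name): a dict with "intrinsics" (3x3 intrinsics, pixels), "dist" ([k1, k2, p1, p2, k3] as OpenCV has them; the pictures are not rectified), "R" (3x3) and "t" (3): a world point X has camera coordinates R X + t. Camera axes: x right, y down, z forward; pixel columns grow to the right and rows downward; lengths in m; the calibration is good to about 2 mm. A picture is of the moment at which its call begins: read the wrist's pose just before it. camera_model takes no time and is no camera call; for the wrist camera it gives the pose at the moment of the call.
- manip.sign_off(): hands the job in; it is judged then, once.
The state is a dict: "clock": time; "qpos": joint angles; "qd": joint speeds; "effort": joint torques, N m; "position": TCP position; "ee_rot": TCP orientation; "contact_force": force on the tool from outside, world axes, zero at the start; "moment": the same for the moment, N m; "width": finger opening in m; "gripper_force": force on a finger pad.
Only numpy, scipy, OpenCV 4.12 (cv2) and the standard library are available. Lean on these libraries where they do the work, as an engineer would, in place of code of your own. Each camera call takes 0.05 s, during which the arm holds its last target. There are 200 camera calls.

## Working session

There is one attempt and no reset: what is moved stays moved. The work goes in short steps, Python scripts to look and compute and a tool call to move; the robot and the scene stay as the last step left them, time stands still between calls to the robot, and variables do not carry over. Pictures are saved under pics/ and viewed, at most 12 in all, crops included, and the job is handed in when it is done.

Besides the shell and the picture viewer there is one more tool, called as name(argument=value, ...), one argument or row to a line, values as JSON. drive_tool: Moves the arm, as the interface text tells. Its arguments: {"type":"object","properties":{"deltas":{"type":"array","items":{"type":"object","properties":{"linear":{"type":"array","items":{"type":"number"}},"twist":{"type":"number"},"claw":{"type":"number"}}}},"squeeze":{"type":"number"}},"required":["deltas"]}

```bash
mkdir -p pics; cat > h.py <<'E'
import numpy as np, cv2
from rig import sensors, eyes, manip
def ray(cam,uv):
    m=eyes.camera_model(cam) if isinstance(cam,str) else cam
    K=np.array(m["intrinsics"],float);d=np.array(m["dist"],float);R=np.array(m["R"]);t=np.array(m["t"])
    p=cv2.undistortPoints(np.array(uv,float).reshape(-1,1,2),K,d).reshape(-1,2)
    D=np.c_[p,np.ones(len(p))]@R
    return -R.T@t,D
def onz(cam,uv,z):
    c,D=ray(cam,uv); return c+D*((z-c[2])/D[:,2])[:,None]
def proj(cam,X):
    m=eyes.camera_model(cam) if isinstance(cam,str) else cam
    R=np.array(m["R"]);t=np.array(m["t"],float)
    return cv2.projectPoints(np.array(X,float).reshape(-1,1,3),cv2.Rodrigues(R)[0],t,np.array(m["intrinsics"],float),np.array(m["dist"],float))[0].reshape(-1,2)
def snap(cam,name,s=1.5):
    im=eyes.get_image(cam); b=cv2.cvtColor(im,cv2.COLOR_RGB2BGR); cv2.imwrite(f"pics/{name}_raw.png",b)
    cv2.imwrite(f"pics/{name}.png",cv2.resize(b,None,fx=s,fy=s,interpolation=cv2.INTER_CUBIC)); return im
E
python3 - <<'E'
from h import *
print(sensors.get_state())
for c in("top","scene"):
    snap(c,c+"0"); C,_=ray(c,[[256,192]]); print(c,C)
E
```

```text
{'clock': 0.0, 'qpos': array([ 1.05098847e+00,  2.76605820e-01,  1.50616065e+00,  3.83310197e-05,
        1.36069833e+00, -1.20971232e-01]), 'qd': array([-3.80090266e-04,  1.47596771e-03, -1.62722876e-04, -1.08856806e-05,
       -1.08409721e-03, -8.50801353e-04]), 'effort': array([ 5.71847977e-04, -4.16756880e+01, -2.45796454e+01, -5.62754963e-05,
        1.08721107e-02,  8.58589093e-07]), 'position': array([0.22301696, 0.52942592, 0.24142256]), 'ee_rot': array([-3.12590325e-04,  1.98103051e-01,  9.80180751e-01, -8.82537697e-04]), 'contact_force': array([ 0.99605442, -0.17491338,  0.83410606]), 'moment': array([-0.05585842,  0.00191717,  0.00479342]), 'gripper_force': 0.0, 'width': 0.08503688831488383}
top [0.45575502 0.00419582 1.34150799]
scene [ 1.18630051 -0.35052051  0.7216634 ]
```

View pics/top0.png

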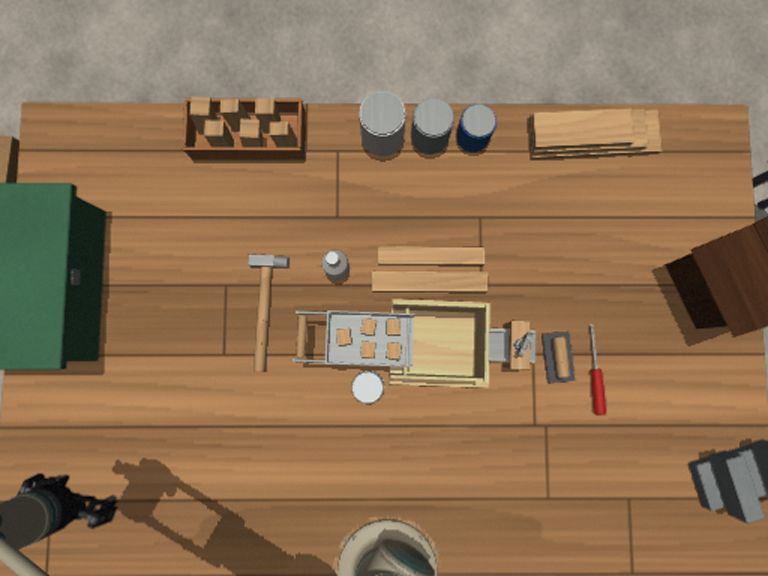

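View pics/scene0.png

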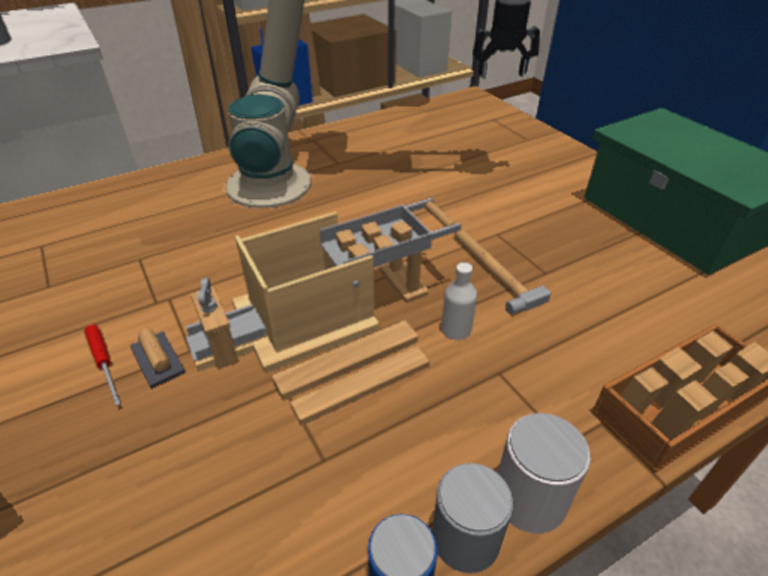

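The top view shows the feeder running left to right: handle at about (302,337), hopper corners near (393,302) and (490,380), and the screw wing at about (521,345) in 1.5x pixels. I'll zoom in on these.

```bash
python3 - <<'E'
from h import *
a=cv2.imread("pics/top0_raw.png")
c=a[190:270,190:370]; cv2.imwrite("pics/crop.png",cv2.resize(c,None,fx=4.4,fy=4.4,interpolation=cv2.INTER_CUBIC))
s=np.array([[302,337],[521,345]])/1.5
h=onz("top",s[:1],.139);w=onz("top",s[1:],.14);print(h,w,np.linalg.norm(h-w))
s=cv2.imread("pics/scene0_raw.png"); c=s[170:255,110:250]; cv2.imwrite("pics/crop2.png",cv2.resize(c,None,fx=5,fy=5,interpolation=cv2.INTER_CUBIC))
E
```

```text
[[0.49668627 0.16866998 0.139     ]] [[ 0.48023866 -0.2725958   0.14      ]] 0.4415733418599746
```

View pics/crop.png

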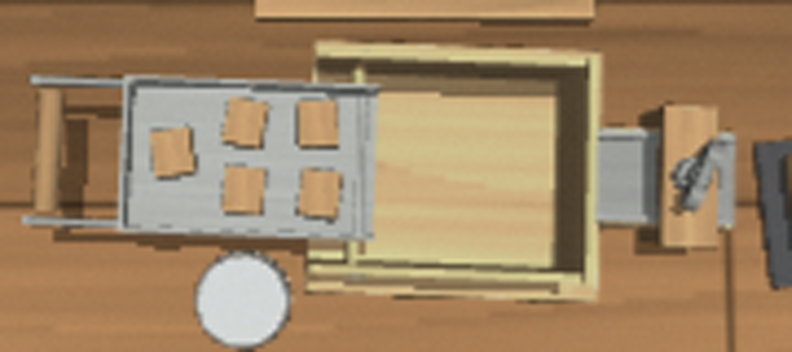

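The crop shows the handle centred at about (49,150), the bracket top with corners (665,103), (718,107), (714,246) and (661,243), and the wing running from about (683,205) to (718,140).

```bash
python3 - <<'E'
from h import *
f=lambda p:np.array(p,float)/4.4+190
br=onz("top",f([[665,103],[718,107],[714,246],[661,243]]),.1)
print(br.round(4), br.mean(0))
hd=onz("top",f([[52,88],[46,212]]),.139);print("handle",hd.round(4),hd.mean(0))
hp=onz("top",f([[602,55],[598,300]]),.17);print("endwall",hp.round(4),hp.mean(0))
w=onz("top",f([[683,205],[718,140]]),.14);print("wing",w,w.mean(0))
v=hd.mean(0)-br.mean(0);print(np.hypot(*v[:2]),np.degrees(np.arctan2(-v[0],v[1])))
E
```

```text
[[ 0.5329 -0.2636  0.1   ]
 [ 0.5301 -0.3015  0.1   ]
 [ 0.4317 -0.2959  0.1   ]
 [ 0.4339 -0.2584  0.1   ]] [ 0.4821604  -0.27987188  0.1       ]
handle [[0.541  0.1679 0.139 ]
 [0.4561 0.1707 0.139 ]] [0.49858967 0.16928251 0.139     ]
endwall [[ 0.561  -0.2067  0.17  ]
 [ 0.3976 -0.2008  0.17  ]] [ 0.47930672 -0.20374324  0.17      ]
wing [[ 0.46042283 -0.26571932  0.14      ]
 [ 0.50493869 -0.29099023  0.14      ]] [ 0.48268076 -0.27835478  0.14      ]
0.4494547623700511 -2.0948438354496717
```

View pics/crop2.png

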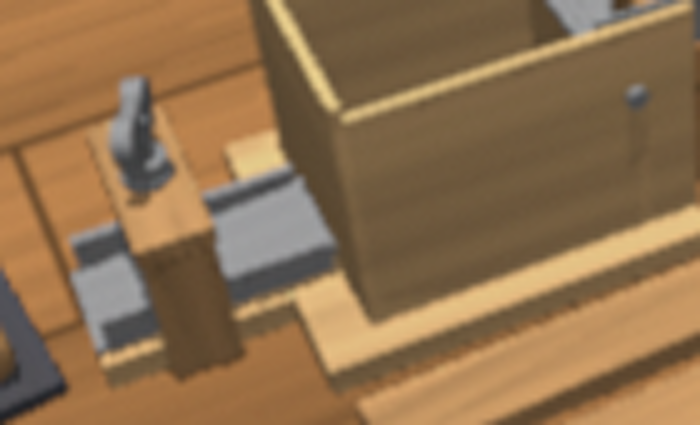

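Handle to screw measures 449.5 mm against the expected 450, so the feeder pose is good: yaw about −2.1°, hinge origin at about (0.4907, −0.0456). I'll move above the handle.

drive_tool(
  deltas=[
    {"linear":[15,-20,3],"twist":2,"claw":0.6},
    {"linear":[40,-52,5],"twist":4,"claw":0.5},
    {"linear":[65,-85,5],"twist":7,"claw":0.5},
    {"linear":[90,-118,5],"twist":10,"claw":0.5},
    {"linear":[115,-151,5],"twist":13,"claw":0.5},
    {"linear":[140,-184,5],"twist":16,"claw":0.5},
    {"linear":[165,-217,5],"twist":18,"claw":0.5},
    {"linear":[190,-250,5],"twist":20,"claw":0.5},
    {"linear":[215,-283,5],"twist":21,"claw":0.5},
    {"linear":[240,-316,5],"twist":21,"claw":0.5},
    {"linear":[262,-344,5],"twist":21,"claw":0.5},
    {"linear":[275,-361,5],"twist":21,"claw":0.5},
  ],
)

```text
clock: 1.1
position: [0.5003, 0.1656, 0.2469]
ee_rot: [0.0, 0.018, 1.0, -0.001]
contact_force: [-0.3, 1.0, -0.7]
width: 0.0426
gripper_force: 0.0
```

```bash
python3 - <<'E'
from h import *
m=eyes.camera_model("wrist"); snap("wrist","w1"); s=sensors.get_state(); print(s["clock"],s["position"],s["ee_rot"],s["width"],s["contact_force"])
yh=np.array([.0366,.9993,0]);xh=np.array([.9993,-.0366,0]);o=np.array([.4907,-.0456,0])
P=[o+xh*x+yh*.215+[0,0,.139] for x in(-.042,0,.042)]
print(proj(m,P)*1.5)
E
```

```text
1.15 [0.50234362 0.16355641 0.24675297] [ 0.00126309  0.01824876  0.9998307  -0.00199169] 0.04242280040261822 [ 0.95898642 -2.44556922  0.31130121]
[[385.61122807 213.42591703]
 [385.30239247 286.49297104]
 [385.00897106 352.97627088]]
```

View pics/w1.png

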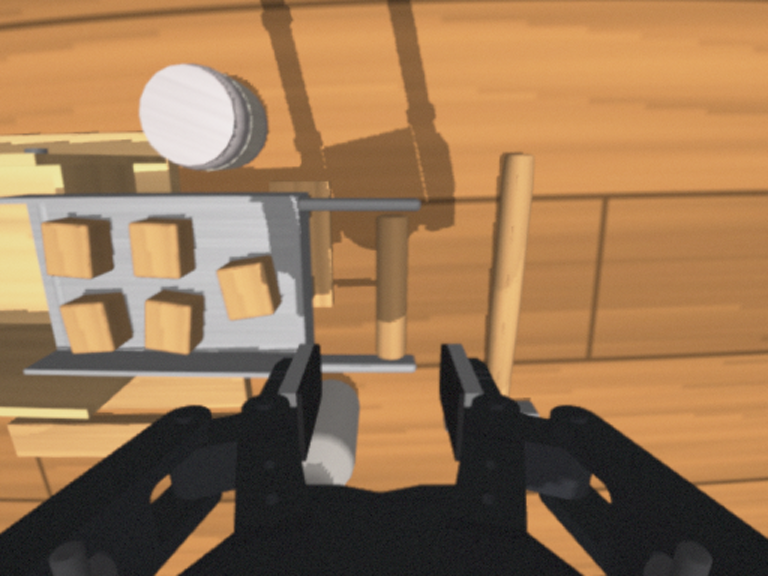

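The wrist view shows the handle at column 391, rows 215–360. It was predicted at 385, and the arm was still settling. That is well within the opening's margin, so I'll let it settle, descend and close.

drive_tool(
  deltas=[
    {"linear":[0,0,0],"twist":0,"claw":0.5},
    {"linear":[0,0,0],"twist":0,"claw":0.5},
    {"linear":[0,0,-12],"twist":0,"claw":0.5},
    {"linear":[0,0,-30],"twist":0,"claw":0.5},
    {"linear":[0,0,-50],"twist":0,"claw":0.5},
    {"linear":[0,0,-70],"twist":0,"claw":0.5},
    {"linear":[0,0,-90],"twist":0,"claw":0.5},
    {"linear":[0,0,-105],"twist":0,"claw":0.5},
    {"linear":[0,0,-114],"twist":0,"claw":0.5},
    {"linear":[0,0,-116],"twist":0,"claw":0.5},
    {"linear":[0,0,-116],"twist":0,"claw":0.5},
  ],
)

```text
clock: 2.07
position: [0.4976, 0.1697, 0.1311]
ee_rot: [-0.001, 0.015, 1.0, 0.0]
contact_force: [0.5, -0.0, 0.3]
width: 0.0424
gripper_force: 0.0
```

```bash
python3 - <<'E'
from h import *
m=eyes.camera_model("wrist"); snap("wrist","w2",1.2); s=sensors.get_state(); print(s["clock"],s["position"],s["ee_rot"],s["width"],s["contact_force"])
E
```

```text
2.1167 [0.49830439 0.16962478 0.13182731] [3.04923014e-04 1.56056208e-02 9.99878162e-01 1.82204348e-04] 0.04303348297064169 [-0.5190502   0.03394067 -0.24944096]
```

View pics/w2.png

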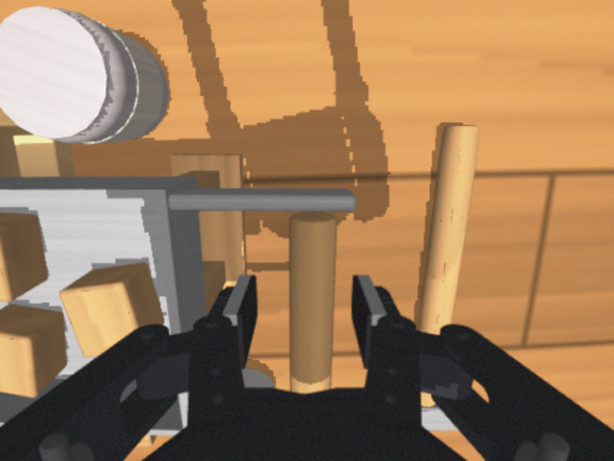

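The pads straddle the handle: handle at column 312, pads at 252 and 352. Closing.

drive_tool(
  deltas=[
    {"linear":[0,1,0],"twist":0,"claw":0.3},
    {"linear":[0,2,0],"twist":0,"claw":0.2},
    {"linear":[0,2,0],"twist":0,"claw":0.1},
    {"linear":[0,2,0],"twist":0,"claw":0.1},
    {"linear":[0,2,0],"twist":0,"claw":0.1},
  ],
  squeeze=35,
)

```text
clock: 2.53
position: [0.499, 0.1724, 0.1325]
ee_rot: [0.001, 0.017, 1.0, 0.002]
contact_force: [-0.9, 6.2, 3.0]
width: 0.0166
gripper_force: 34.3
```

```bash
python3 - <<'E'
import numpy as np
r0=complex(215,20)
for t in np.r_[np.arange(0,1.16,.05)]:
    d=r0*np.exp(1j*t)-r0
    print(round(t,2),round(.0366*d.real,1),round(d.real,1),round(d.imag,1))
E
```

```text
0.0 0.0 0.0 0.0
0.05 -0.0 -1.3 10.7
0.1 -0.1 -3.1 21.4
0.15 -0.2 -5.4 31.9
0.2 -0.3 -8.3 42.3
0.25 -0.4 -11.6 52.6
0.3 -0.6 -15.5 62.6
0.35 -0.7 -19.9 72.5
0.4 -0.9 -24.8 82.1
0.45 -1.1 -30.1 91.5
0.5 -1.3 -35.9 100.6
0.55 -1.5 -42.2 109.4
0.6 -1.8 -48.8 117.9
0.65 -2.0 -55.9 126.0
0.7 -2.3 -63.4 133.8
0.75 -2.6 -71.3 141.2
0.8 -2.9 -79.6 148.2
0.85 -3.2 -88.1 154.7
0.9 -3.6 -97.0 160.8
0.95 -3.9 -106.2 166.5
1.0 -4.2 -115.7 171.7
1.05 -4.6 -125.4 176.4
1.1 -5.0 -135.3 180.7
1.15 -5.3 -145.4 184.4
```

drive_tool(
  deltas=[
    {"linear":[0,-1,10],"twist":0,"claw":0.1},
    {"linear":[0,-3,21],"twist":0,"claw":0.1},
    {"linear":[0,-5,32],"twist":0,"claw":0.1},
    {"linear":[0,-8,42],"twist":0,"claw":0.1},
    {"linear":[0,-12,53],"twist":0,"claw":0.1},
    {"linear":[-1,-15,63],"twist":0,"claw":0.1},
    {"linear":[-1,-20,72],"twist":0,"claw":0.1},
    {"linear":[-1,-25,82],"twist":0,"claw":0.1},
    {"linear":[-1,-30,91],"twist":0,"claw":0.1},
    {"linear":[-1,-36,101],"twist":0,"claw":0.1},
    {"linear":[-1,-42,109],"twist":0,"claw":0.1},
    {"linear":[-2,-49,118],"twist":0,"claw":0.1},
  ],
)

```text
clock: 3.53
position: [0.4971, 0.1239, 0.2502]
ee_rot: [0.001, 0.016, 1.0, 0.003]
contact_force: [2.8, 6.2, -0.7]
width: 0.0166
gripper_force: 34.9
```

drive_tool(
  deltas=[
    {"linear":[0,-7,8],"twist":0,"claw":0.1},
    {"linear":[0,-14,16],"twist":0,"claw":0.1},
    {"linear":[-1,-22,23],"twist":0,"claw":0.1},
    {"linear":[-1,-31,30],"twist":0,"claw":0.1},
    {"linear":[-1,-39,37],"twist":0,"claw":0.1},
    {"linear":[-2,-48,43],"twist":0,"claw":0.1},
    {"linear":[-2,-57,49],"twist":0,"claw":0.1},
    {"linear":[-2,-67,54],"twist":0,"claw":0.1},
    {"linear":[-3,-76,58],"twist":0,"claw":0.1},
    {"linear":[-3,-86,63],"twist":0,"claw":0.1},
    {"linear":[-3,-96,66],"twist":0,"claw":0.1},
    {"linear":[-3,-96,66],"twist":0,"claw":0.1},
  ],
)

```text
clock: 4.53
position: [0.4934, 0.0247, 0.3177]
ee_rot: [0.001, 0.017, 1.0, -0.0]
contact_force: [-1.7, 2.5, 10.4]
width: 0.0167
gripper_force: 35.9
```

drive_tool(
  deltas=[
    {"linear":[0,0,0],"twist":0,"claw":0.1},
    {"linear":[0,0,0],"twist":0,"claw":0.1},
    {"linear":[0,0,0],"twist":0,"claw":0.1},
    {"linear":[0,0,0],"twist":0,"claw":0.1},
    {"linear":[0,0,0],"twist":0,"claw":0.1},
    {"linear":[0,0,0],"twist":0,"claw":0.1},
  ],
)

```text
clock: 5.03
position: [0.4934, 0.025, 0.3176]
ee_rot: [0.001, 0.016, 1.0, -0.001]
contact_force: [-2.1, 1.4, 9.6]
width: 0.0169
gripper_force: 35.8
```

```bash
python3 - <<'E'
from h import *
a=snap("scene","s1"); b=snap("top","t1")
c=np.hstack([cv2.resize(a[100:260,110:310],None,fx=2,fy=2),cv2.resize(b[180:260,190:290],None,fx=4,fy=4)])
cv2.imwrite("pics/c3.png",cv2.cvtColor(c,cv2.COLOR_RGB2BGR))
E
```

```text
(no output)
```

View pics/c3.png

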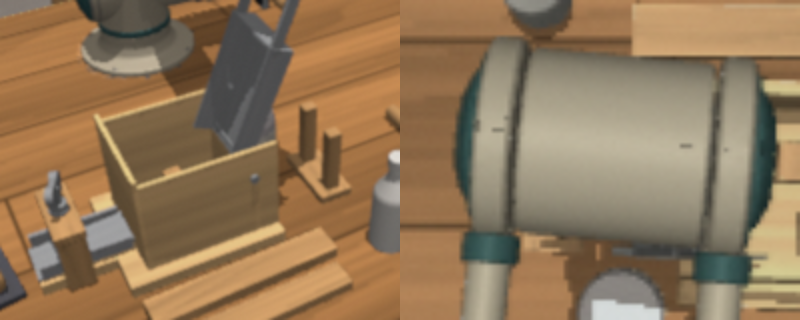

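The tray is steep. The steel tray end at about (230,80) shows no block left in it, and at least one block is visible in the hopper. I'll release and rise, then check the hopper on the way to the screw.

drive_tool(
  deltas=[
    {"linear":[0,0,0],"twist":0,"claw":0.3},
    {"linear":[0,0,0],"twist":0,"claw":0.45},
    {"linear":[0,0,0],"twist":0,"claw":0.5},
    {"linear":[0,0,5],"twist":0,"claw":0.5},
    {"linear":[0,0,20],"twist":0,"claw":0.5},
    {"linear":[0,0,40],"twist":0,"claw":0.5},
    {"linear":[0,0,60],"twist":0,"claw":0.5},
    {"linear":[0,0,80],"twist":0,"claw":0.5},
    {"linear":[0,-10,90],"twist":0,"claw":0.5},
    {"linear":[0,-25,90],"twist":0,"claw":0.5},
    {"linear":[0,-50,90],"twist":0,"claw":0.5},
    {"linear":[0,-75,90],"twist":0,"claw":0.5},
  ],
)

```text
clock: 6.13
position: [0.493, -0.0503, 0.4052]
ee_rot: [-0.0, 0.015, 1.0, -0.0]
contact_force: [-0.0, -0.3, -0.6]
width: 0.0429
gripper_force: 0.0
```

drive_tool(
  deltas=[
    {"linear":[0,-25,0],"twist":0,"claw":0.5},
    {"linear":[-2,-55,0],"twist":0,"claw":0.5},
    {"linear":[-3,-85,0],"twist":0,"claw":0.5},
    {"linear":[-5,-115,0],"twist":0,"claw":0.5},
    {"linear":[-6,-145,-5],"twist":0,"claw":0.5},
    {"linear":[-8,-175,-25],"twist":0,"claw":0.5},
    {"linear":[-9,-200,-50],"twist":0,"claw":0.5},
    {"linear":[-10,-220,-80],"twist":0,"claw":0.5},
    {"linear":[-11,-230,-110],"twist":0,"claw":0.5},
    {"linear":[-11,-230,-130],"twist":0,"claw":0.5},
    {"linear":[-11,-230,-140],"twist":0,"claw":0.5},
    {"linear":[-11,-230,-140],"twist":0,"claw":0.5},
  ],
)

```text
clock: 7.13
position: [0.4806, -0.2788, 0.2624]
ee_rot: [-0.003, 0.017, 1.0, 0.002]
contact_force: [0.3, -0.4, -0.7]
width: 0.0427
gripper_force: 0.0
```

drive_tool(
  deltas=[
    {"linear":[0,0,0],"twist":0,"claw":0.5},
    {"linear":[0,0,0],"twist":0,"claw":0.5},
  ],
)

```text
clock: 7.3
position: [0.4831, -0.2795, 0.267]
ee_rot: [0.001, 0.016, 1.0, -0.001]
contact_force: [-0.5, -0.0, 1.0]
width: 0.0427
gripper_force: 0.0
```

```bash
python3 - <<'E'
from h import *
import pickle
m=eyes.camera_model("wrist"); a=snap("wrist","w3"); b=snap("top","t2");sc=snap("scene","s2"); s=sensors.get_state(); print(s["clock"],s["position"],s["ee_rot"],s["qpos"])
pickle.dump(m,open("m3.pkl","wb"))
c=np.vstack([np.hstack([cv2.resize(b[180:280,190:350],(480,300)),cv2.resize(sc[100:220,140:268],(320,300))]),np.hstack([cv2.resize(a,(400,300)),np.zeros((300,400,3),np.uint8)])])
cv2.imwrite("pics/c4.png",cv2.cvtColor(c,cv2.COLOR_RGB2BGR))
print(proj(m,[[.4821,-.2799,.131]]))
E
```

```text
7.45 [ 0.48303535 -0.27923437  0.26702776] [ 1.28858450e-03  1.57658073e-02  9.99874445e-01 -9.34734437e-04] [-6.48868714e-01  2.35565040e-01  1.49982940e+00  1.78711372e-05
  1.40301444e+00 -2.18813504e+00]
[[252.37669542 183.5138936 ]]
```

View pics/c4.png

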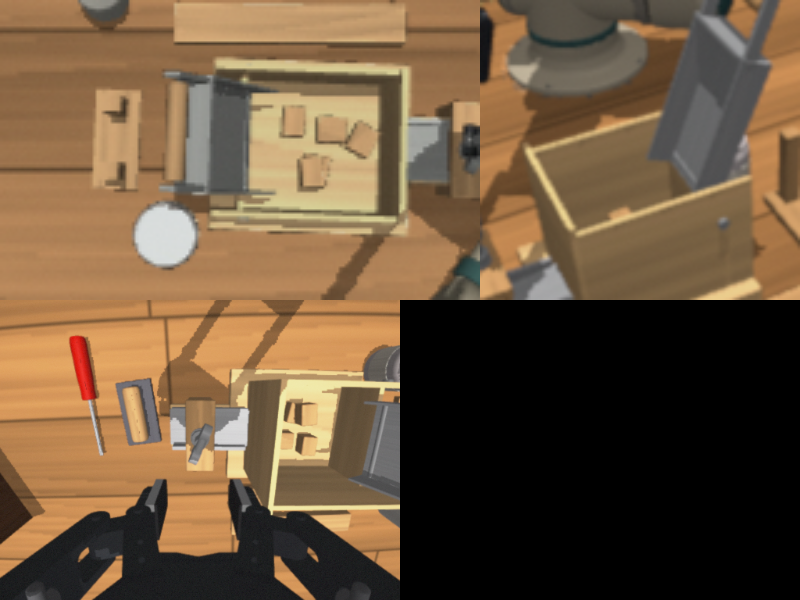

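Several blocks are in the hopper, and the one at top (312,170) may be two touching. The wing lies in the wrist view at about (200,143)·1.28. One composite will settle both the count and the wing angle.

```bash
python3 - <<'E'
from h import *
w=cv2.imread("pics/w3_raw.png");t=cv2.imread("pics/t2_raw.png")
I=cv2.INTER_CUBIC
A=cv2.resize(t[205:255,260:327],(400,300),interpolation=I)  # ~6x
B=cv2.resize(w[110:185,340:440],(400,300),interpolation=I)  # 4x
C=cv2.resize(w[110:230,215:315],(400,480),interpolation=I) # 4x
out=np.zeros((600,800,3),np.uint8);out[:300,:400]=A;out[300:,:400]=B;out[:480,400:]=C
cv2.imwrite("pics/c5.png",out)
E
```

```text
(no output)
```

View pics/c5.png

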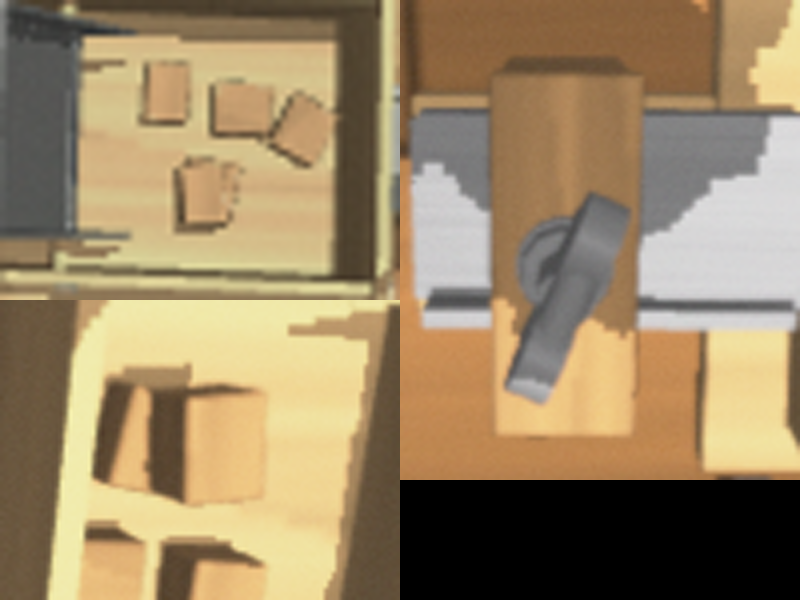

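```bash
python3 - <<'E'
from h import *
import pickle
m=pickle.load(open("m3.pkl","rb"))
u=np.array([[165,92],[240,107],[300,128],[205,190],[232,185]],float)
uv=u/[400/67,6]+[260,205]
for z in(.044,.068,.092):
    P=onz("top",uv,z); q=proj(m,P); print(z,P[:,:2].round(3).tolist()); print("  raw",q.round(0).tolist(),"crop",((q-[340,110])*4+[0,300]).round(0).tolist())
print("wrist rays top faces:", onz(m,np.array([[225,440],[130,435],[115,565],[225,590]])/4.+[340,35],.044).round(3).tolist())
# wing: ends at mid-height top edge, crop C
f=lambda p:np.array(p,float)/4+[115,110]
w=onz(m,f([[608,212],[528,385]]),.146);print("wingtop",w,w.mean(0),np.degrees(np.arctan2(*(w[0]-w[1])[[1,0]])))
E
```

```text
0.044 [[0.514, -0.1], [0.506, -0.141], [0.494, -0.174], [0.461, -0.121], [0.463, -0.136]]
  raw [[393.0, 186.0], [362.0, 181.0], [337.0, 173.0], [380.0, 145.0], [368.0, 147.0]] crop [[210.0, 603.0], [87.0, 582.0], [-13.0, 550.0], [159.0, 440.0], [112.0, 450.0]]
0.068 [[0.513, -0.098], [0.505, -0.138], [0.493, -0.17], [0.461, -0.119], [0.463, -0.133]]
  raw [[403.0, 190.0], [371.0, 185.0], [345.0, 176.0], [391.0, 147.0], [378.0, 150.0]] crop [[253.0, 620.0], [124.0, 598.0], [20.0, 565.0], [202.0, 450.0], [152.0, 460.0]]
0.092 [[0.512, -0.096], [0.504, -0.136], [0.493, -0.167], [0.461, -0.117], [0.463, -0.131]]
  raw [[416.0, 195.0], [382.0, 189.0], [355.0, 181.0], [403.0, 150.0], [390.0, 153.0]] crop [[302.0, 640.0], [168.0, 617.0], [59.0, 583.0], [251.0, 461.0], [198.0, 472.0]]
wrist rays top faces: [[0.461, -0.1, 0.044], [0.459, -0.131, 0.044], [0.5, -0.132, 0.044], [0.51, -0.095, 0.044]]
wingtop [[ 0.45968068 -0.26607585  0.146     ]
 [ 0.49982594 -0.28545694  0.146     ]] [ 0.47975331 -0.2757664   0.146     ] 154.22995882765144
```

The wrist rays match blocks A, B and C, plus D lying on the fifth block at (0.459, −0.131). All five are in the hopper. The wing is about 44.6 mm long at about −27° in world, so the screw angle is about 0.43 rad, with its axis at about (0.481, −0.279). I'll twist −25° and descend.

drive_tool(
  deltas=[
    {"linear":[0,0,0],"twist":-5,"claw":0.5},
    {"linear":[0,0,0],"twist":-10,"claw":0.5},
    {"linear":[-1,0,-10],"twist":-15,"claw":0.5},
    {"linear":[-1,0,-30],"twist":-20,"claw":0.5},
    {"linear":[-1,0,-55],"twist":-25,"claw":0.5},
    {"linear":[-1,0,-80],"twist":-25,"claw":0.5},
    {"linear":[-1,0,-100],"twist":-25,"claw":0.5},
    {"linear":[-1,0,-100],"twist":-25,"claw":0.5},
    {"linear":[-1,0,-100],"twist":-25,"claw":0.5},
  ],
)

```text
clock: 8.2
position: [0.4813, -0.2788, 0.1655]
ee_rot: [-0.0, 0.232, 0.973, 0.0]
contact_force: [-0.1, -1.1, -0.0]
width: 0.0426
gripper_force: 0.0
```

```bash
python3 - <<'E'
from h import *
m=eyes.camera_model("wrist"); a=snap("wrist","w4"); s=sensors.get_state(); print(s["clock"],s["position"],s["ee_rot"])
print(proj(m,[[.481,-.279,.146],s["position"]])*1.5)
E
```

```text
8.25 [ 0.48209948 -0.27947686  0.16662694] [ 9.17189131e-04  2.31970253e-01  9.72722377e-01 -3.72145470e-04]
[[378.36612247 355.69783962]
 [378.49990888 385.2538661 ]]
```

View pics/w4.png

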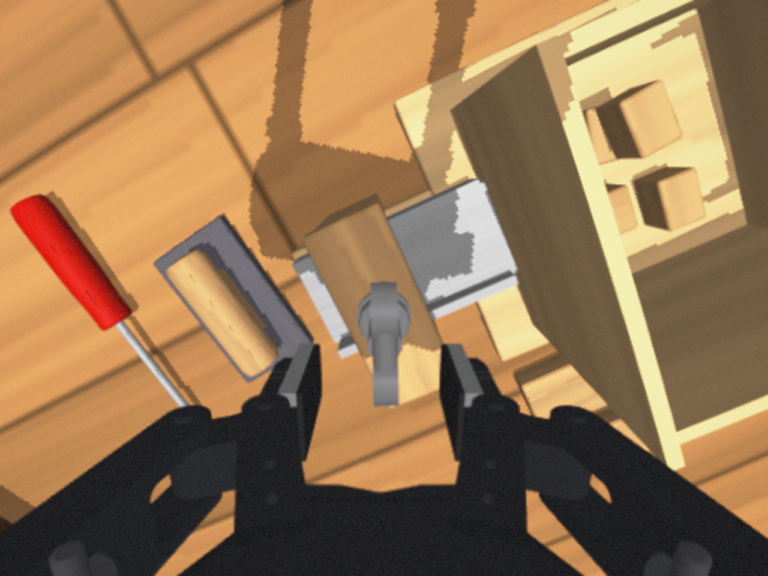

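The wing is centred between the pads (column 384, pads at 320 and 442) and aligned with them. I'll descend and close.

drive_tool(
  deltas=[
    {"linear":[0,0,-10],"twist":0,"claw":0.5},
    {"linear":[-1,0,-20],"twist":0,"claw":0.5},
    {"linear":[-1,1,-30],"twist":0,"claw":0.5},
    {"linear":[-1,1,-36],"twist":0,"claw":0.5},
    {"linear":[-1,1,-36],"twist":0,"claw":0.4},
    {"linear":[-1,1,-36],"twist":0,"claw":0.2},
    {"linear":[-1,1,-36],"twist":0,"claw":0.0},
    {"linear":[-1,1,-36],"twist":0,"claw":0.0},
    {"linear":[-1,1,-36],"twist":0,"claw":0.0},
    {"linear":[-1,1,-36],"twist":0,"claw":0.0},
    {"linear":[-1,1,-36],"twist":0,"claw":0.0},
  ],
  squeeze=50,
)

```text
clock: 9.17
position: [0.4809, -0.2769, 0.1295]
ee_rot: [0.0, 0.232, 0.973, 0.001]
contact_force: [3.3, 4.9, -0.8]
width: 0.0117
gripper_force: 48.7
```

```bash
python3 - <<'E'
from h import *
s=sensors.get_state();print(s["contact_force"],s["moment"],s["position"],s["width"],s["gripper_force"])
E
```

```text
[ 3.32076385  4.86025911 -0.75270226] [ 0.72166341 -0.37903046 -0.01657682] [ 0.48094934 -0.27686769  0.1294678 ] 0.01168695189904855 48.73542308807373
```

drive_tool(
  deltas=[
    {"linear":[1,1,0],"twist":-3,"claw":0},
    {"linear":[1,1,0],"twist":-8,"claw":0},
    {"linear":[1,1,0],"twist":-13,"claw":0},
    {"linear":[1,1,0],"twist":-18,"claw":0},
    {"linear":[1,1,0],"twist":-23,"claw":0},
    {"linear":[1,1,0],"twist":-28,"claw":0},
    {"linear":[1,1,0],"twist":-33,"claw":0},
    {"linear":[1,1,0],"twist":-38,"claw":0},
    {"linear":[1,1,0],"twist":-43,"claw":0},
    {"linear":[1,1,0],"twist":-48,"claw":0},
    {"linear":[1,1,0],"twist":-53,"claw":0},
    {"linear":[1,1,0],"twist":-58,"claw":0},
  ],
)

```text
clock: 10.17
position: [0.4817, -0.2763, 0.1295]
ee_rot: [-0.0, 0.676, 0.737, 0.001]
contact_force: [2.9, 3.8, -0.9]
width: 0.0119
gripper_force: 48.8
```

```bash
cat > st.py <<'E'
from h import *
s=sensors.get_state();q=s["ee_rot"]
print(s["contact_force"].round(1),s["moment"].round(2),s["position"].round(4),s["width"].round(4),"yaw",np.degrees(s["qpos"][0]-s["qpos"][5]).round(2),"tilt",q.round(4),"q6",s["qpos"][5])
E
python3 st.py
```

```text
Traceback (most recent call last):
  File "st.py", line 3, in <module>
    print(s["contact_force"].round(1),s["moment"].round(2),s["position"].round(4),s["width"].round(4),"yaw",np.degrees(s["qpos"][0]-s["qpos"][5]).round(2),"tilt",q.round(4),"q6",s["qpos"][5])
                                                                                  ^^^^^^^^^^^^^^^^
AttributeError: 'float' object has no attribute 'round'
```

drive_tool(
  deltas=[
    {"linear":[1,1,0],"twist":-5,"claw":0},
    {"linear":[1,1,0],"twist":-10,"claw":0},
    {"linear":[1,1,0],"twist":-15,"claw":0},
    {"linear":[1,1,0],"twist":-20,"claw":0},
    {"linear":[1,1,0],"twist":-25,"claw":0},
    {"linear":[1,1,0],"twist":-30,"claw":0},
    {"linear":[1,1,0],"twist":-35,"claw":0},
    {"linear":[1,1,0],"twist":-40,"claw":0},
    {"linear":[1,1,0],"twist":-45,"claw":0},
    {"linear":[1,1,0],"twist":-50,"claw":0},
    {"linear":[1,1,0],"twist":-55,"claw":0},
    {"linear":[1,1,0],"twist":-60,"claw":0},
  ],
  squeeze=60,
)

```text
clock: 11.17
position: [0.4826, -0.2766, 0.1295]
ee_rot: [0.001, 0.954, 0.3, 0.0]
contact_force: [2.0, 0.2, -1.7]
width: 0.0116
gripper_force: 58.6
```

```bash
sed -i 's/s\["width"\].round(4)/s["width"]/' st.py; python3 st.py
```

```text
[ 2.   0.2 -1.7] [ 0.17 -0.17  0.12] [ 0.4826 -0.2766  0.1295] 0.011639531132015511 yaw -55.09 tilt [7.000e-04 9.539e-01 3.001e-01 1.000e-04] q6 0.31634610369231486
```

drive_tool(
  deltas=[
    {"linear":[0,0,0],"twist":-3,"claw":0},
    {"linear":[0,0,0],"twist":-6,"claw":0},
    {"linear":[0,0,0],"twist":-9,"claw":0},
    {"linear":[0,0,0],"twist":-12,"claw":0},
    {"linear":[0,0,0],"twist":-14,"claw":0},
    {"linear":[0,0,0],"twist":-14,"claw":0},
  ],
)

```text
clock: 11.67
position: [0.4827, -0.2768, 0.1295]
ee_rot: [0.001, 0.983, 0.183, 0.0]
contact_force: [1.8, -0.3, -2.8]
width: 0.0115
gripper_force: 58.6
```

```bash
python3 st.py
```

```text
[ 1.8 -0.3 -2.8] [ 0.03 -0.2  -0.06] [ 0.4827 -0.2768  0.1295] 0.011453774619669507 yaw -68.89 tilt [8.000e-04 9.830e-01 1.834e-01 3.000e-04] q6 0.5571171920085561
```

drive_tool(
  deltas=[
    {"linear":[0,0,0],"twist":-1,"claw":0},
    {"linear":[0,0,0],"twist":-2,"claw":0},
    {"linear":[0,0,0],"twist":-3,"claw":0},
    {"linear":[0,0,0],"twist":-4,"claw":0},
    {"linear":[0,0,0],"twist":-4,"claw":0},
  ],
)

```text
clock: 12.08
position: [0.4827, -0.2768, 0.1295]
ee_rot: [0.001, 0.989, 0.149, 0.0]
contact_force: [2.3, -2.2, -2.6]
width: 0.0118
gripper_force: 58.5
```

```bash
python3 st.py
```

```text
[ 2.3 -2.2 -2.6] [-0.29 -0.36  0.04] [ 0.4827 -0.2768  0.1295] 0.011775133267518672 yaw -72.91 tilt [8.000e-04 9.889e-01 1.487e-01 4.000e-04] q6 0.6272970850545437
```

drive_tool(
  deltas=[
    {"linear":[0,0,0],"twist":-1,"claw":0},
    {"linear":[0,0,0],"twist":-2,"claw":0},
    {"linear":[0,0,0],"twist":-3,"claw":0},
    {"linear":[0,0,0],"twist":-3,"claw":0},
  ],
)

```text
clock: 12.42
position: [0.4827, -0.2768, 0.1295]
ee_rot: [0.001, 0.992, 0.123, 0.0]
contact_force: [3.1, -4.7, -2.4]
width: 0.0115
gripper_force: 58.5
```

```bash
python3 st.py
```

```text
[ 3.1 -4.7 -2.4] [-0.6  -0.51  0.26] [ 0.4827 -0.2768  0.1295] 0.011513321762082727 yaw -75.9 tilt [8.000e-04 9.924e-01 1.229e-01 4.000e-04] q6 0.6795307062555412
```

drive_tool(
  deltas=[
    {"linear":[0,0,0],"twist":-1,"claw":0},
    {"linear":[0,0,0],"twist":-2,"claw":0},
    {"linear":[0,0,0],"twist":-3,"claw":0},
    {"linear":[0,0,0],"twist":-3,"claw":0},
  ],
)

```text
clock: 12.75
position: [0.4828, -0.2768, 0.1295]
ee_rot: [0.001, 0.995, 0.097, 0.0]
contact_force: [4.4, -4.2, -3.1]
width: 0.0114
gripper_force: 58.8
```

```bash
python3 st.py
```

```text
[ 4.4 -4.2 -3.1] [-0.64 -0.51  0.53] [ 0.4828 -0.2768  0.1295] 0.011383560599736102 yaw -78.86 tilt [9.000e-04 9.953e-01 9.730e-02 3.000e-04] q6 0.7312562020780803
```

The moment climbs linearly from about −73.5° (0.04, 0.26, 0.53 N m), so the screw is seated there, matching the predicted −72.5°. I'll back off to a tool yaw of about +18°.

drive_tool(
  deltas=[
    {"linear":[0,0,0],"twist":4,"claw":0},
    {"linear":[0,0,0],"twist":8,"claw":0},
    {"linear":[0,0,0],"twist":12,"claw":0},
    {"linear":[0,0,0],"twist":16,"claw":0},
    {"linear":[0,0,0],"twist":20,"claw":0},
    {"linear":[0,0,0],"twist":25,"claw":0},
    {"linear":[0,0,0],"twist":30,"claw":0},
    {"linear":[0,0,0],"twist":35,"claw":0},
    {"linear":[0,0,0],"twist":40,"claw":0},
    {"linear":[0,0,0],"twist":44,"claw":0},
    {"linear":[0,0,0],"twist":48,"claw":0},
    {"linear":[0,0,0],"twist":52,"claw":0},
  ],
)

```text
clock: 13.75
position: [0.4823, -0.2762, 0.1295]
ee_rot: [0.0, 0.851, 0.524, -0.0]
contact_force: [2.0, -3.4, -1.6]
width: 0.0118
gripper_force: 58.6
```

```bash
python3 st.py
```

```text
[ 2.  -3.4 -1.6] [-0.48 -0.28 -0.11] [ 0.4823 -0.2762  0.1295] 0.01176186482449573 yaw -26.74 tilt [ 1.000e-04  8.514e-01  5.245e-01 -0.000e+00] q6 -0.17863546091080887
```

drive_tool(
  deltas=[
    {"linear":[0,0,0],"twist":5,"claw":0},
    {"linear":[0,0,0],"twist":10,"claw":0},
    {"linear":[0,0,0],"twist":15,"claw":0},
    {"linear":[0,0,0],"twist":20,"claw":0},
    {"linear":[0,0,0],"twist":25,"claw":0},
    {"linear":[0,0,0],"twist":30,"claw":0},
    {"linear":[0,0,0],"twist":35,"claw":0},
    {"linear":[0,0,0],"twist":39,"claw":0},
    {"linear":[0,0,0],"twist":42,"claw":0},
    {"linear":[0,0,0],"twist":44,"claw":0},
    {"linear":[0,0,0],"twist":45,"claw":0},
    {"linear":[0,0,0],"twist":45,"claw":0},
  ],
)

```text
clock: 14.75
position: [0.4816, -0.2762, 0.1295]
ee_rot: [-0.001, 0.587, 0.81, -0.0]
contact_force: [-1.2, -2.8, -0.1]
width: 0.0112
gripper_force: 58.9
```

drive_tool(
  deltas=[
    {"linear":[0,0,0],"twist":0,"claw":0},
    {"linear":[0,0,0],"twist":0,"claw":0},
    {"linear":[0,0,0],"twist":0,"claw":0},
  ],
)

```text
clock: 15.0
position: [0.4816, -0.2762, 0.1295]
ee_rot: [-0.001, 0.587, 0.81, -0.0]
contact_force: [-1.2, -3.6, 1.9]
width: 0.0115
gripper_force: 59.0
```

```bash
python3 st.py; python3 - <<'E'
from h import *
a=snap("wrist","w5"); b=snap("scene","s5"); t=snap("top","t5")
c=np.zeros((600,800,3),np.uint8)
c[:300,:400]=cv2.resize(a,(400,300)); c[:300,400:]=cv2.resize(b[90:240,70:270],(400,300)); c[300:,:400]=cv2.resize(t[190:265,240:340],(400,300))
c[300:,400:]=cv2.resize(a[200:290,196:316],(400,300))
cv2.imwrite("pics/c6.png",cv2.cvtColor(c,cv2.COLOR_RGB2BGR))
E
```

```text
[-1.2 -3.6  1.9] [-0.67  0.45 -0.08] [ 0.4816 -0.2762  0.1295] 0.011467792128688903 yaw 18.1 tilt [-5.000e-04  5.869e-01  8.097e-01 -4.000e-04] q6 -0.9613832982863486
```

View pics/c6.png

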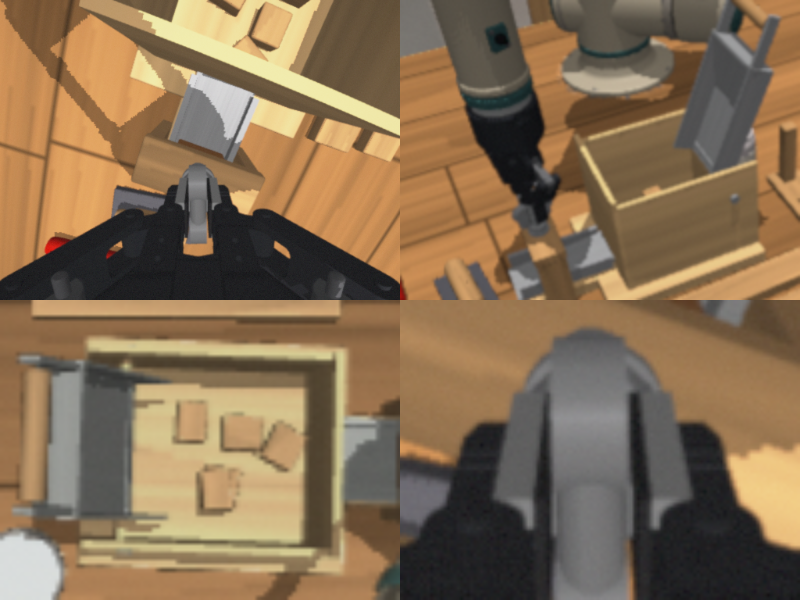

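The wing is held squarely between the pads at (198,205). The tray is still raised, the blocks are in the hopper and the bystanders are where they were. Handing in.

```bash
python3 -c "
from rig import manip; print(manip.sign_off())"
```

```text
the job is handed in; nothing more can be done
None
```

The job is handed in after about 15 s: the tray was tipped and all five blocks are in the hopper by camera rays (the fifth is mostly hidden under another), the screw was turned until it seated and backed off a quarter turn, the gripper still holds its wing, and nothing else appears to have moved.

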